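Proof-pull an enclosure handle with a sprung slide gauge

TASK

Do the proof pull on the white enclosure's handle: draw the gauge's grip bar out against its spring until the pointer lines up with the set flag on the scale, and hold it there for two seconds without over-pulling. Then ease the bar back fully home under control (do not let it snap back) and let go. Leave the flag and the rest of the bench where they are.

Things in the scene. Friction and masses are not known exactly. Their poses are not given: they have to be found in the camera images.
- rig: Fixed rig on a 540 x 170 mm board (x -370 to 170, y -97 to 73 mm, 12 mm thick): a white enclosure (x -365 to -245, top 92 mm high), an aluminium gauge barrel (x -200 to -73 mm, 46 mm across), a steel rod drawn out of it, its axis 50 mm high. Origin: bench level, under the bar's home. x: pull direction, roughly the robot's left (yaw 90 +- 17 deg); z up. All heights are above the bench.
- gauge_slide (a joint): How far the slide is drawn out, m: 0 fully home, stop at 0.12. The spring pulls it home with 1.8 N at 0, rising by 0.9 N per 10 mm (about 11 N at 0.1 m); friction about 0.4 N; it flies home if let go.
- set_flag (a joint): Position of the set flag along the scale, m, on the same scale as joint gauge_slide: the pointer is in line with the flag when both values are equal. Set between 0.045 and 0.095; moves only if knocked (5 N friction).
- grip_bar (a point): Centre of the black grip bar, a crossbar on a 12 x 22 mm post at the rod's end: 18 mm thick along the pull (rig x), 80 mm long across it (rig y), 18 mm high, centre 95 mm high. Below it the rod and pointer tops are 57 mm high. Can be pinched from above, fingers closing along the pull. Axes as the rig's.
- pointer_tip (a point): Tip of the flat black pointer (5 to 10 mm wide) that sticks out from the bar's post towards rig -y, 55 mm above the bench, 66 mm from the rod's axis. It moves with the bar and has the bar's rig x. Axes as the rig's.
- flag_mark (a point): On the centre line of the set flag, 70 mm to rig -y of the rod, 55 mm high: the pointer tip must come to the same rig x. The flag is an upright steel blade (4 mm thick along x, 26 mm wide, top 88 mm high) on a 16 mm saddle on the white scale rail (180 x 18 mm, top 50 mm high, 75 mm to rig -y of the rod, a tick every 10 mm). Axes as the rig's.
- pliers: Loose blue-handled pliers, 165 mm long, 15 mm high, lying on the robot's side of the rig; origin at the pivot, underside. A bystander: leave it where it is
- screwdriver: Loose screwdriver, 190 mm long, lying past the end of the rig that the bar is pulled towards; origin at the centre of its underside. A bystander: leave it where it is
- drill: Loose cordless drill lying on its side beyond the rig, 175 x 170 mm, 55 mm high; origin under the middle of its barrel. A bystander: leave it where it is
- parts_box: Loose grey divided parts box 130 x 90 x 40 mm beyond the rig; origin at the centre of its underside. A bystander: leave it where it is
- circuit_board: Loose green circuit board 130 x 85 mm, 18 mm high, on the robot's side of the enclosure; origin at the centre of its underside. A bystander: leave it where it is
- tape_roll: Loose roll of black tape, 96 mm across, 24 mm high; origin at the centre of its underside. A bystander: leave it where it is
- end_plate: Loose white plastic angle plate 90 x 70 mm, 46 mm high; origin at the centre of its underside. A bystander: leave it where it is

How it is judged (in metres and radians):
On the way:
1. the pointer is held within 7 mm of the flag for 1 s (x of pointer_tip in the frame of flag_mark between -0.007 and 0.007 m), for 1 s.
At the end, for the whole second after the job is handed in: The bar was held out with the pointer within 7 mm of the flag for 1 s; now the slide is home (within 5 mm) and still, the flag is within 6 mm and every loose bystander within 30 mm of where it was (value of joint gauge_slide below 0.005 m and velocity of joint gauge_slide between -0.02 and 0.02 m/s and distance of flag_mark from where it was at the start of the episode below 0.006 m and distance of each of pliers, screwdriver, drill, parts_box, circuit_board, tape_roll, end_plate from where it was at the start of the episode below 0.03 m); the robot touches nothing.
It fails at once if the pointer goes more than 15 mm past the flag (over-pulled) (x of pointer_tip in the frame of flag_mark above 0.015 m).
It fails at once if the slide snaps back (runs home faster than 0.45 m/s) (velocity of joint gauge_slide below -0.45 m/s).
It fails at once if the flag is pushed more than 6 mm along the scale (distance of flag_mark from where it was at the start of the episode above 0.006 m).
It fails at once if a loose bystander is moved more than 30 mm (distance of any of pliers, screwdriver, drill, parts_box, circuit_board, tape_roll, end_plate from where it was at the start of the episode above 0.03 m).
It also fails if it takes over 38 s, if anything falls off the work surface, if the arm or the gripper's body presses on something with over 40 N, if the wrist force passes 120 N, or if a joint passes its speed limit or range.

ROBOT

A 7-joint arm with a two-finger parallel gripper is mounted at the origin on the work surface. World frame = base frame: x ahead of the robot, y to its left, z up, the work surface at z = 0. Lengths are in mm, angles in degrees, forces in N, time in s.
With the tool pointing down it reaches from about 425 to 875 mm from the base axis. Payload 8.4 kg.
Tool frame: the origin (TCP) lies at the very end of the fingers, on their centre line; the grasp point (between the pads) lies 19 mm behind it; z points along the fingers, y is the line along which they close (so a half turn about z gives the same grasp; the last joint's range is limited). The gripper opens to 85 mm and grips with 20 to 120 N. Pads are 22 mm wide; open, the fingers measure 114 mm over their backs; the gripper's body (76 mm by 85 mm) begins 54 mm behind the grasp point. The pads swing forward as they close: fully open they stand 13 mm farther back than shut.
Start: joints at [-75.699, 19.091, 2.286, 83.961, -0.768, 76.965, -3.352], TCP at [222.151, 610.83, 231.308] pointing down, gripper open.
Joint ranges: [-147.57, 147.57], [-21.85, 119.76], [-74.77, 79.35], [14.55, 137.4], [-85.83, 265.84], [4.83, 119.75], [-152.11, 152.11]. Speed limits (degrees/s): [127.2, 127.2, 159.86, 159.86, 180, 180, 180].

INTERFACE

Orientations are given as a 3x3 rotation matrix whose columns are the frame's x, y, z axes.
In Python, from cell import r, vision gives the robot as it stands (r), with the cameras (vision).
- The arm moves only by the shell command python3 nudge.py 'ROWS' [OPENING]. ROWS is rows parted by semicolons, their numbers by spaces, 1 to 8 of them, each of 6 numbers: dx, dy, dz in mm, then a rotation vector rx, ry, rz in degrees; each row is the pose to reach, as a shift and turn from the pose commanded when the command began, along the tool's axes at that moment; what a row does not reach only later rows make up. A row lasts 1/10 s, in which the tool goes at most 50 mm and 8.59 degrees, less where a joint would pass 70% of its speed; a pose out of reach is approached as far as the arm can. OPENING is the finger opening in mm, set as the command begins (- or left out keeps the last). The fingers move at their own pace and stop on an object; the grip force is fixed at half the most. Time passes only in rows, so rows that do not move let the fingers close. It prints the time, the measured TCP pose, the force, the opening and the grip force at its end.
- r.get_obs(): the state, without advancing time (a new reading comes with each control period).
- vision.camera(name): name is "side" or "top"; returns a dict with "image" (400x640x3 uint8, red, green, blue), "vfov" (degrees; the focal length in pixels is half the picture's height over the tangent of half this angle, whatever the lens; pixels are square), "cx", "cy" (the principal point, pixels), "k1" (the pictures are not rectified: a ray, as slopes to the right and down, at radius r is drawn at 1 + k1 r^2 times it, then the intrinsics apply), "R" (3x3) and "t" (3): a world point X has camera coordinates R X + t. Camera axes: x right, y down, z forward; pixel columns grow to the right and rows downward; lengths in mm; the calibration is good to about 2 mm. A picture is of the moment at which its call begins. There is no depth.
- r.sign_off(): hands the job in; it is judged then, once.
The state is a dict: "clock": time; "qpos": joint angles; "joint_velocities": joint speeds; "tau": joint torques, N m; "tcp_pos": TCP position; "eef_rot": TCP orientation; "ft_force": force on the tool from outside, world axes, zero at the start; "wrist_torque": the same for the moment, N m; "grip_width": finger opening in mm; "grasp_force": force on a finger pad.
Only numpy, scipy, OpenCV 4.12 (cv2) and the standard library are available. Lean on these libraries where they do the work, as an engineer would, in place of code of your own. Each camera call takes 0.05 s, during which the arm holds its last target. There are 200 camera calls.

## Working session

There is one attempt and no reset: what is moved stays moved. The work goes in short steps, Python scripts to look and compute and a shell command to move; the robot and the scene stay as the last step left them, time stands still between calls to the robot, and variables do not carry over. Pictures are saved under pics/ and viewed, at most 10 in all, crops included, and the job is handed in when it is done.

```bash
mkdir -p pics; ls
cat > h.py <<'E'
import numpy as np, cv2
from cell import r, vision
def shot(n,f):
    c=vision.camera(n); cv2.imwrite(f,c["image"][:,:,::-1]); return c
def ray(c,u,v):
    f=200/np.tan(np.radians(c["vfov"])/2)
    K=np.array([[f,0,c["cx"]],[0,f,c["cy"]],[0,0,1.]])
    p=cv2.undistortPoints(np.array([[[u,v]]],float),K,np.array([c["k1"],0,0,0,0.]))[0,0]
    R=np.array(c["R"]);t=np.array(c["t"])
    return -R.T@t, R.T@np.array([p[0],p[1],1])
def at(c,u,v,z):
    o,d=ray(c,u,v); return o+d*(z-o[2])/d[2]
def proj(c,X):
    p=np.array(c["R"])@np.array(X)+np.array(c["t"]); a,b=p[:2]/p[2]; s=1+c["k1"]*(a*a+b*b)
    f=200/np.tan(np.radians(c["vfov"])/2); return c["cx"]+f*a*s, c["cy"]+f*b*s
E
python3 - <<'E'
from h import *
import pickle
for n in("top","side"):
    c=shot(n,f"pics/{n}0.png"); pickle.dump(c,open(n+"0.pkl","wb")); print({k:c[k] for k in c if k!="image"})
o=r.get_obs(); print(o)
E
```

```text
cell.py
nudge.py
pics
{'vfov': 50.38703388463634, 'cx': 323.80947779550183, 'cy': 201.64479591949708, 'k1': -0.08161255966015461, 'R': array([[ 0.02332184, -0.99937457,  0.02658106],
       [-0.98644319, -0.02732391, -0.16181236],
       [ 0.16243746, -0.02244694, -0.98646348]]), 't': array([ -40.9920848 ,  535.78887049, 1096.53572592])}
{'vfov': 51.91280810748874, 'cx': 324.38593593041514, 'cy': 193.20618739298092, 'k1': 0.03291099379107649, 'R': array([[ 0.98210222, -0.18792494, -0.01262738],
       [-0.12789506, -0.61616338, -0.77716507],
       [ 0.13826817,  0.76487052, -0.62917009]]), 't': array([-517.0366258 ,  139.03106758, 1124.50750658])}
{'clock': 0.1, 'qpos': array([-75.700015  ,  19.12760221,   2.28495521,  84.00629793,
        -0.76787821,  76.96446003,  -3.35300139]), 'joint_velocities': array([ 0.0816699 , -0.11143693, -0.02311599, -0.167767  ,  0.01391688,
        0.03029701,  0.03382883]), 'tau': array([ 3.65754866e-03, -6.60018897e+01,  1.37016144e+00, -4.06467175e+01,
        1.71314820e-02,  8.92089971e-03,  2.43760024e-05]), 'tcp_pos': array([222.0266254 , 610.46969451, 230.50889079]), 'eef_rot': array([[-9.39774935e-01,  3.41793664e-01, -4.03463714e-04],
       [ 3.41793888e-01,  9.39773907e-01, -1.39346547e-03],
       [-9.71129967e-05, -1.44744535e-03, -9.99998948e-01]]), 'ft_force': array([ 0.03207618, -0.22120016, -0.02161387]), 'wrist_torque': array([-0.02743137, -0.03605301,  0.0080974 ]), 'grasp_force': 0.0, 'grip_width': 85.32013457628675}
```

View pics/top0.png

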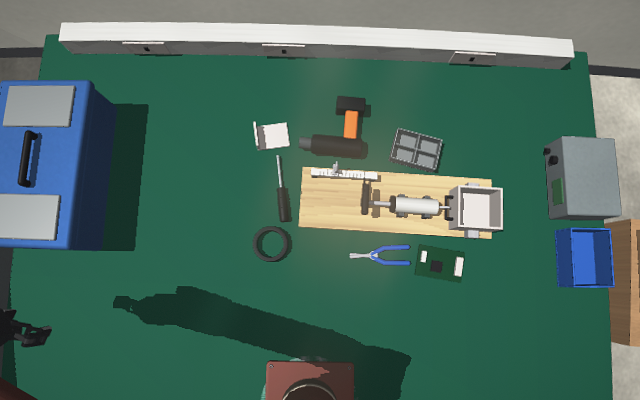

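View pics/side0.png

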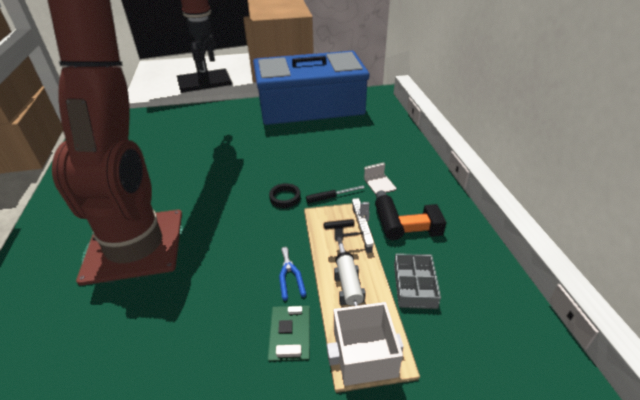

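The top picture shows the bar near (366,197), the scale rail with the flag near (337,168) and the barrel at (415,206). The side picture shows the bar near (338,225) and the flag near (360,210). Next I'll enlarge both.

Run:
```python
import cv2
a=cv2.imread("pics/top0.png")[150:250,290:420]; cv2.imwrite("pics/tc.png",cv2.resize(a,None,fx=6,fy=6,interpolation=cv2.INTER_CUBIC))
a=cv2.imread("pics/side0.png")[190:290,300:400]; cv2.imwrite("pics/sc.png",cv2.resize(a,None,fx=6,fy=6,interpolation=cv2.INTER_CUBIC))
```

```text
(no output)
```

View pics/tc.png

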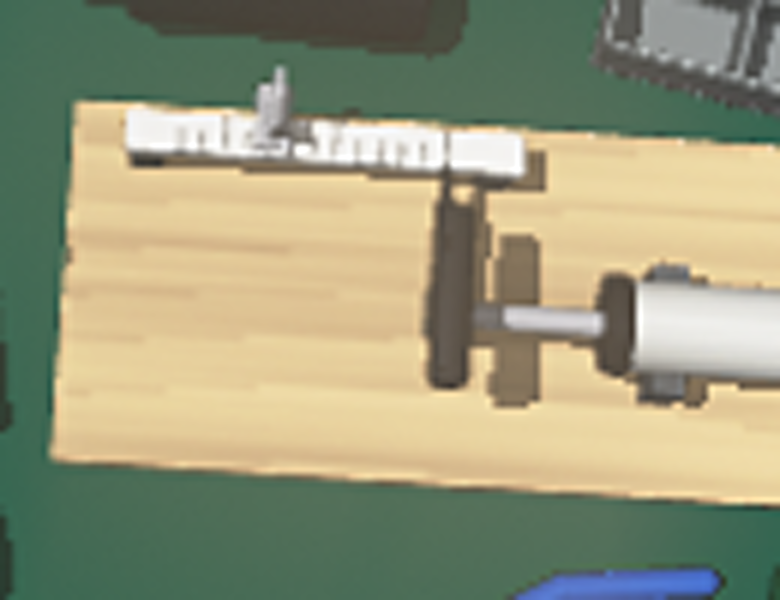

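View pics/sc.png

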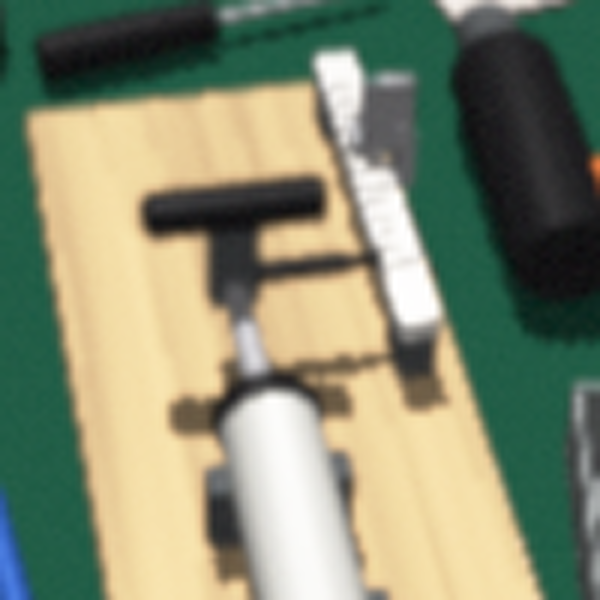

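The top crop shows the bar spanning (453,200)–(448,385), board corners at (78,102) and (52,460), and the flag blade at about (272,110). In the side crop the bar spans (148,212)–(322,192) and the flag's top edge runs (372,75)–(412,78). I'll fit the rig pose to these.

```bash
cat > fit.py <<'E'
from h import *
import pickle
from scipy.optimize import least_squares
T=pickle.load(open("top0.pkl","rb"));S=pickle.load(open("side0.pkl","rb"))
t=lambda x,y:(290+(x-2.5)/6,150+(y-2.5)/6)
s=lambda x,y:(300+(x-2.5)/6,190+(y-2.5)/6)
obs=[(T,t(78,102),(170,-97,12)),(T,t(52,460),(170,73,12)),
 (T,t(455,198),(0,-40,104)),(T,t(449,388),(0,40,104)),
 (S,s(28,112),(170,73,12)),(S,s(312,85),(170,-97,12)),
 (S,s(146,205),(0,40,97)),(S,s(324,188),(0,-40,97))]
def W(p,X):
    c,n=np.cos(p[2]),np.sin(p[2]); return np.array([p[0]+c*X[0]-n*X[1],p[1]+n*X[0]+c*X[1],X[2]])
f=lambda p:np.concatenate([np.subtract(proj(c,W(p,X)),q) for c,q,X in obs])
if __name__=="__main__":
    o=least_squares(f,[600,0,np.pi/2]);p=o.x;print(p[:2],np.degrees(p[2]));print(o.fun.reshape(-1,2).round(1))
    np.save("rig.npy",p)
    def rig(w): c,n=np.cos(p[2]),np.sin(p[2]);d=w[:2]-p[:2];return (c*d[0]+n*d[1],-n*d[0]+c*d[1])
    for n,c,q,z in [("flag S",S,s(372,75),88),("flag S",S,s(412,78),88),("flagT",T,t(280,70),88),("flagTl",T,t(262,85),88),("flagTmid",T,t(275,110),88),
      ("bar T mid",T,t(452,293),104),("bar S",S,s(146,205),97),("bar S",S,s(324,188),97),("ptr S",S,s(375,260),57),("ptrT",T,t(447,180),57),
      ("rail T0",T,t(128,110),50),("rail T1",T,t(525,137),50),("railS",S,s(318,55),50),("railS",S,s(435,320),50)]:
        print(n,np.round(rig(at(c,*q,z)),1))
    for L in (50,60,70,80,90):
        for nm,c,g in(("T",T,t),("S",S,s)):
            off=(290,150) if nm=="T" else (300,190)
            print(L,nm,[tuple(np.round((np.array(proj(c,W(p,(L,y,z))))-off)*6+2.5)) for y,z in((-62,88),(-88,88),(-62,54),(-88,54))])
E
python3 fit.py
```

```text
[ 538.45794472 -131.04434805] 89.49238282345495
[[-1.6  0.9]
 [ 0.1  1.8]
 [-0.1  0.3]
 [ 0.4 -0.5]
 [-2.3  0.4]
 [ 6.5 -2.3]
 [-1.2  1.5]
 [ 0.2  0.1]]
flag S [ 78.6 -81. ]
flag S [ 73.1 -98.1]
flagT [ 75.5 -98.6]
flagTl [ 83.1 -91.5]
flagTmid [ 77.2 -80.5]
bar T mid [0.4 0.4]
bar S [ 4.7 36.1]
bar S [  0.5 -39.7]
ptr S [ -6.4 -61.9]
ptrT [ -2.2 -59.1]
rail T0 [141.7 -87.4]
rail T1 [-38.1 -81.9]
railS [141.3 -72. ]
railS [-39.5 -79.9]
50 T [(np.float64(336.0), np.float64(154.0)), (np.float64(338.0), np.float64(96.0)), (np.float64(330.0), np.float64(171.0)), (np.float64(332.0), np.float64(114.0))]
50 S [(np.float64(346.0), np.float64(121.0)), (np.float64(404.0), np.float64(114.0)), (np.float64(344.0), np.float64(178.0)), (np.float64(400.0), np.float64(171.0))]
60 T [(np.float64(313.0), np.float64(153.0)), (np.float64(315.0), np.float64(95.0)), (np.float64(308.0), np.float64(170.0)), (np.float64(310.0), np.float64(113.0))]
60 S [(np.float64(341.0), np.float64(107.0)), (np.float64(398.0), np.float64(99.0)), (np.float64(338.0), np.float64(163.0)), (np.float64(394.0), np.float64(156.0))]
[... 287 characters left out ...]
), (np.float64(388.0), np.float64(142.0))]
80 T [(np.float64(267.0), np.float64(151.0)), (np.float64(269.0), np.float64(93.0)), (np.float64(263.0), np.float64(168.0)), (np.float64(265.0), np.float64(112.0))]
80 S [(np.float64(330.0), np.float64(78.0)), (np.float64(386.0), np.float64(71.0)), (np.float64(328.0), np.float64(135.0)), (np.float64(383.0), np.float64(127.0))]
90 T [(np.float64(244.0), np.float64(150.0)), (np.float64(246.0), np.float64(92.0)), (np.float64(241.0), np.float64(167.0)), (np.float64(243.0), np.float64(111.0))]
90 S [(np.float64(325.0), np.float64(64.0)), (np.float64(381.0), np.float64(57.0)), (np.float64(323.0), np.float64(121.0)), (np.float64(377.0), np.float64(113.0))]
```

```bash
python3 - <<'E'
s=open("fit.py").read()
s=s.replace(",(S,s(312,85),(170,-97,12))",",(T,(491,238.5),(-370,73,12)),(T,t(128,110),(141,-84,50)),(T,t(525,137),(-39,-84,50)),(T,t(605,320),(-60,0,54)),(S,s(405,600-2),(None,0,0))").replace(",(S,s(405,600-2),(None,0,0))","")
open("fit.py","w").write(s)
import cv2
a=cv2.imread("pics/top0.png")[155:185,305:365]; cv2.imwrite("pics/tc2.png",cv2.resize(a,None,fx=13,fy=13,interpolation=cv2.INTER_CUBIC))
E
python3 fit.py | head -40
```

```text
[ 538.54797455 -131.79662248] 87.93053140401126
[[-0.3 -0.7]
 [-0.2  0.1]
 [ 0.6  0.3]
 [ 0.3 -0.5]
 [-0.7 -0. ]
 [ 0.8 -0.5]
 [ 1.4 -0.1]
 [ 1.4 -0.3]
 [-5.  -0.1]
 [-1.2  1.4]
 [ 0.4  0.6]]
flag S [ 81.6 -78.7]
flag S [ 76.5 -96. ]
flagT [ 78.9 -96.4]
flagTl [ 86.4 -89.1]
flagTmid [ 80.1 -78.3]
bar T mid [1.1 0.5]
bar S [ 4.5 36.3]
bar S [  2.4 -39.5]
ptr S [ -4. -62.]
ptrT [  0.2 -59. ]
rail T0 [144.7 -83.4]
rail T1 [-35.1 -82.8]
railS [144. -68.]
railS [-36.5 -80.9]
50 T [(np.float64(342.0), np.float64(151.0)), (np.float64(345.0), np.float64(93.0)), (np.float64(336.0), np.float64(168.0)), (np.float64(339.0), np.float64(112.0))]
50 S [(np.float64(351.0), np.float64(125.0)), (np.float64(408.0), np.float64(118.0)), (np.float64(348.0), np.float64(181.0)), (np.float64(404.0), np.float64(175.0))]
60 T [(np.float64(319.0), np.float64(149.0)), (np.float64(322.0), np.float64(91.0)), (np.float64(314.0), np.float64(166.0)), (np.float64(317.0), np.float64(110.0))]
60 S [(np.float64(346.0), np.float64(110.0)), (np.float64(403.0), np.float64(104.0)), (np.float64(343.0), np.float64(167.0)), (np
[... 323 characters left out ...]
), (np.float64(394.0), np.float64(146.0))]
80 T [(np.float64(273.0), np.float64(146.0)), (np.float64(276.0), np.float64(88.0)), (np.float64(269.0), np.float64(164.0)), (np.float64(272.0), np.float64(107.0))]
80 S [(np.float64(337.0), np.float64(81.0)), (np.float64(393.0), np.float64(75.0)), (np.float64(334.0), np.float64(138.0)), (np.float64(389.0), np.float64(131.0))]
90 T [(np.float64(250.0), np.float64(145.0)), (np.float64(254.0), np.float64(87.0)), (np.float64(247.0), np.float64(162.0)), (np.float64(250.0), np.float64(106.0))]
90 S [(np.float64(332.0), np.float64(67.0)), (np.float64(388.0), np.float64(61.0)), (np.float64(329.0), np.float64(123.0)), (np.float64(384.0), np.float64(117.0))]
```

View pics/tc2.png

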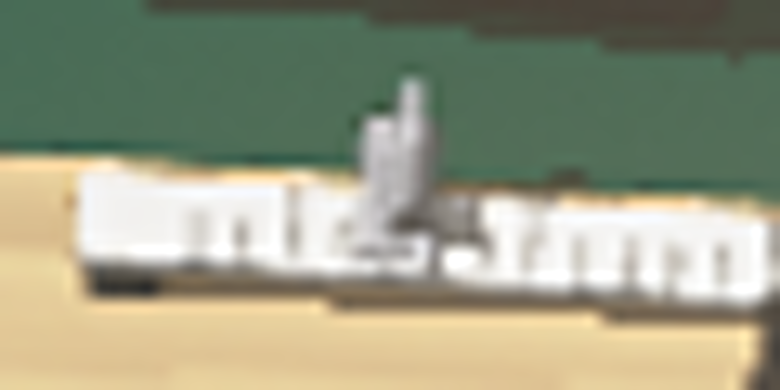

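```bash
cat > to.py <<'E'
from h import *
from scipy.spatial.transform import Rotation as Ro
import sys
def go(P,yaw):  # tool-axis shift to world P; tool y along yaw
    o=r.get_obs(); R=np.array(o["eef_rot"]); y=np.array([np.cos(yaw),np.sin(yaw),0]); z=np.array([0,0,-1.])
    G=np.c_[np.cross(y,z),y,z]
    print((R.T@(np.array(P)-o["tcp_pos"])).round(1), np.degrees(Ro.from_matrix(R.T@G).as_rotvec()).round(2), o["clock"], o["tcp_pos"].round(1))
x,y,z,a=map(float,sys.argv[1:]); go([x,y,z],np.radians(a))
E
python3 to.py 450 270 230 87.9
```

```text
[-330.6 -242.     0.9] [-8.000e-02 -1.000e-02 -1.789e+01] 0.1 [222.  610.5 230.5]
```

```bash
python3 nudge.py '-35 -25 0 0 0 -3; -75 -55 0 0 0 -6; -115 -85 0 0 0 -9; -155 -115 0 0 0 -12; -195 -145 0 0 0 -15; -240 -175 0 0 0 -18; -280 -205 0 0 0 -18; -320 -235 0 0 0 -18' 60; python3 to.py 540 -130 160 87.9
```

```text
clock: 0.9
tcp_pos: [441.0, 282.0, 231.2]
eef_rot: [[-0.999, 0.035, -0.0], [0.035, 0.999, -0.0], [0.0, -0.0, -1.0]]
ft_force: [0.6, -0.5, -0.2]
grip_width: 59.6
grasp_force: 0.0
[-113.2 -408.3   71.2] [-0.   -0.01  0.12] 0.9 [441.  282.  231.2]
```

```bash
python3 nudge.py '-15 -45 0 0 0 0; -30 -90 0 0 0 0; -45 -135 5 0 0 0; -58 -182 10 0 0 0; -70 -230 15 0 0 0; -82 -278 20 0 0 0; -95 -325 25 0 0 0; -105 -370 30 0 0 0'; python3 nudge.py '-8 -38 41 0 0 0; -8 -38 41 0 0 0; -8 -38 41 0 0 0; -8 -38 41 0 0 0'
python3 - <<'E'
from h import *
import pickle
for n in("top","side"):
    c=shot(n,f"pics/{n}1.png"); pickle.dump(c,open(n+"1.pkl","wb"))
a=cv2.imread("pics/side1.png")[140:300,260:460]; a=cv2.resize(a,None,fx=3,fy=3,interpolation=cv2.INTER_CUBIC)
cv2.imwrite("pics/s1.png",a)
E
python3 to.py 538.5 -131 78 87.9
```

```text
clock: 1.7
tcp_pos: [532.5, -91.5, 201.1]
eef_rot: [[-0.999, 0.035, 0.0], [0.035, 0.999, -0.0], [-0.0, 0.0, -1.0]]
ft_force: [0.3, 0.9, -0.3]
grip_width: 59.7
grasp_force: 0.0
clock: 2.1
tcp_pos: [539.4, -126.6, 160.7]
eef_rot: [[-0.999, 0.034, 0.0], [0.034, 0.999, 0.0], [0.0, 0.0, -1.0]]
ft_force: [0.2, 0.5, -0.4]
grip_width: 60.1
grasp_force: 0.0
[ 1.2 -5.  83.2] [0.04 0.07 0.25] 2.2 [ 539.8 -126.1  161.2]
```

View pics/s1.png

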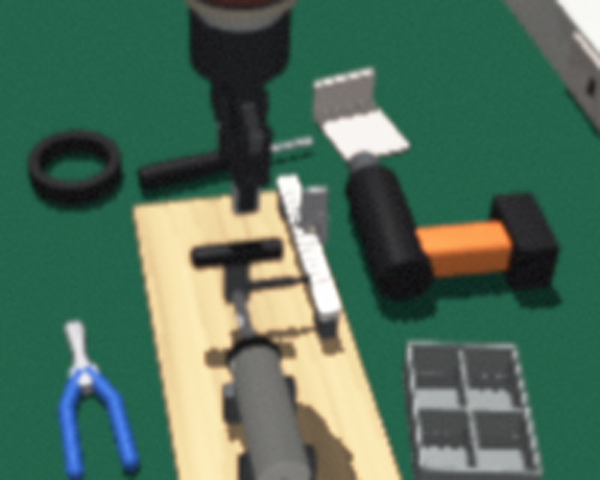

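The gripper sits above the bar, with its fingers near (245,150) and the bar at (237,250), and it is clear of the flag at (313,210). Next I descend and close.

```bash
python3 nudge.py '1 -5 20 0 0 0; 1 -5 40 0 0 0; 1 -5 60 0 0 0; 1 -5 72 0 0 0; 1 -5 83 0 0 0; 1 -5 83 0 0 0'; python3 nudge.py '0 0 0 0 0 0; 0 0 0 0 0 0; 0 0 0 0 0 0; 0 0 0 0 0 0; 0 0 0 0 0 0; 0 0 0 0 0 0' 0;  python3 to.py 538.5 -131 78 87.9
```

```text
clock: 2.8
tcp_pos: [537.6, -131.9, 76.5]
eef_rot: [[-0.999, 0.034, -0.001], [0.034, 0.999, 0.0], [0.001, 0.0, -1.0]]
ft_force: [0.1, 0.4, -0.3]
grip_width: 59.9
grasp_force: 0.0
clock: 3.4
tcp_pos: [538.6, -130.3, 78.5]
eef_rot: [[-0.999, 0.033, 0.001], [0.033, 0.999, 0.003], [-0.001, 0.003, -1.0]]
ft_force: [-3.3, 8.3, 9.0]
grip_width: 17.1
grasp_force: 58.9
[ 0.1 -0.7  0.5] [0.18 0.05 0.19] 3.4 [ 538.6 -130.3   78.5]
```

```bash
python3 nudge.py '0 6 0 0 0 0; 0 14 0 0 0 0; 0 22 0 0 0 0; 0 30 0 0 0 0; 0 38 0 0 0 0; 0 46 0 0 0 0; 0 54 0 0 0 0; 0 60 0 0 0 0'; python3 nudge.py '0 0 0 0 0 0; 0 0 0 0 0 0';python3 - <<'E'
from h import *
import pickle
ims=[]
for n,(u,v) in(("top",(310,150)),("side",(310,180))):
    c=shot(n,f"pics/{n}2.png"); pickle.dump(c,open(n+"2.pkl","wb"))
    ims.append(cv2.resize(cv2.imread(f"pics/{n}2.png")[v:v+75,u:u+75],None,fx=5.3,fy=5.3,interpolation=cv2.INTER_CUBIC))
cv2.imwrite("pics/c2.png",np.hstack(ims)); print(ims[0].shape)
E
```

```text
clock: 4.2
tcp_pos: [540.8, -74.2, 78.5]
eef_rot: [[-0.999, 0.036, 0.002], [0.036, 0.999, -0.002], [-0.002, -0.002, -1.0]]
ft_force: [0.8, -7.4, 4.8]
grip_width: 16.8
grasp_force: 59.1
clock: 4.4
tcp_pos: [540.8, -74.3, 78.5]
eef_rot: [[-0.999, 0.036, 0.002], [0.036, 0.999, -0.002], [-0.002, -0.002, -1.0]]
ft_force: [0.5, -6.4, 6.0]
grip_width: 17.2
grasp_force: 59.1
(398, 398, 3)
```

View pics/c2.png

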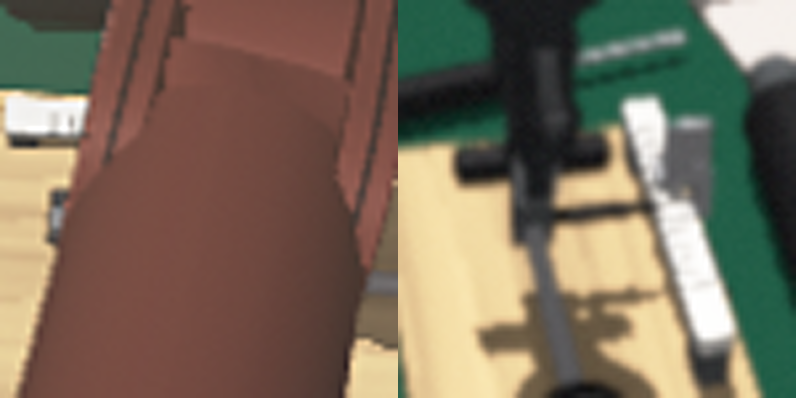

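The side view shows the pointer ending at about (655,207), with the flag blade's top edge at (672–710,118). The arm blocks the top view. I'll pull 12 mm more and then compare the two closely.

```bash
python3 nudge.py '0 4 0 0 0 0; 0 8 0 0 0 0; 0 12 0 0 0 0; 0 12 0 0 0 0; 0 12 0 0 0 0'
python3 - <<'E'
from h import *
from fit import W
import pickle
p=np.load("rig.npy"); c=shot("side","pics/side3.png"); pickle.dump(c,open("side3.pkl","wb"))
T0=np.array([538.6,-130.3]); d=r.get_obs()["tcp_pos"]; s=np.linalg.norm(d[:2]-T0); print("slide~",s,d)
u,v,k=395-90,180,13
u=320;v=185;w=60;h=45
a=cv2.resize(c["image"][v:v+h,u:u+w,::-1],None,fx=k,fy=k,interpolation=cv2.INTER_CUBIC)
for L,col in((60,(0,0,255)),(70,(0,255,255)),(80,(255,0,0)),(90,(0,255,0))):
    q=[((np.array(proj(c,W(p,(L,y,z))))-(u,v)+.5)*k).astype(int) for y,z in((-66,55),(-66,88))]
    for x in q: cv2.circle(a,tuple(map(int,x)),4,col,-1)
cv2.imwrite("pics/c3.png",a)
E
```

```text
clock: 5.0
tcp_pos: [541.3, -62.8, 78.5]
eef_rot: [[-0.999, 0.036, 0.002], [0.036, 0.999, -0.002], [-0.002, -0.002, -1.0]]
ft_force: [-0.2, -7.8, 4.8]
grip_width: 16.9
grasp_force: 59.2
slide~ 67.50780770443166 [541.2748448  -62.84520546  78.47329421]
```

View pics/c3.png

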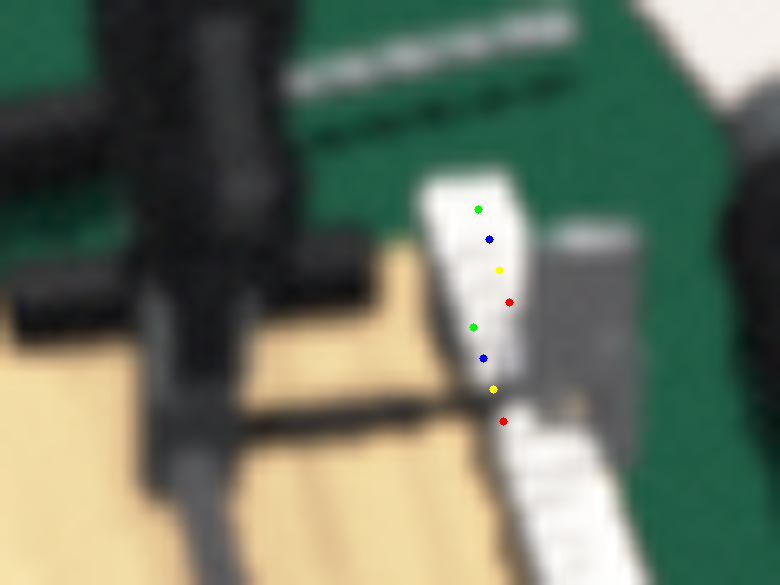

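The pointer tip at (495,403) agrees with slide ≈ 67 mm. Shifting the flag's top (590,236) down to the pointer's height puts the flag 11–12 mm further out. The top view gives about 78 mm and the side view about 80, so I'll pull 11.5 mm more and check.

```bash
python3 nudge.py '0 4 0 0 0 0; 0 8 0 0 0 0; 0 11.5 0 0 0 0; 0 11.5 0 0 0 0; 0 11.5 0 0 0 0; 0 11.5 0 0 0 0; 0 11.5 0 0 0 0'
python3 - <<'E'
from h import *
c=shot("side","pics/side4.png"); u=330;v=190;w=50;h=37;k=15
cv2.imwrite("pics/c4.png",cv2.resize(c["image"][v:v+h,u:u+w,::-1],None,fx=k,fy=k,interpolation=cv2.INTER_CUBIC))
E
```

```text
clock: 5.75
tcp_pos: [541.7, -51.7, 78.5]
eef_rot: [[-0.999, 0.037, 0.002], [0.037, 0.999, -0.002], [-0.002, -0.002, -1.0]]
ft_force: [1.0, -8.1, 5.4]
grip_width: 17.2
grasp_force: 59.2
```

View pics/c4.png

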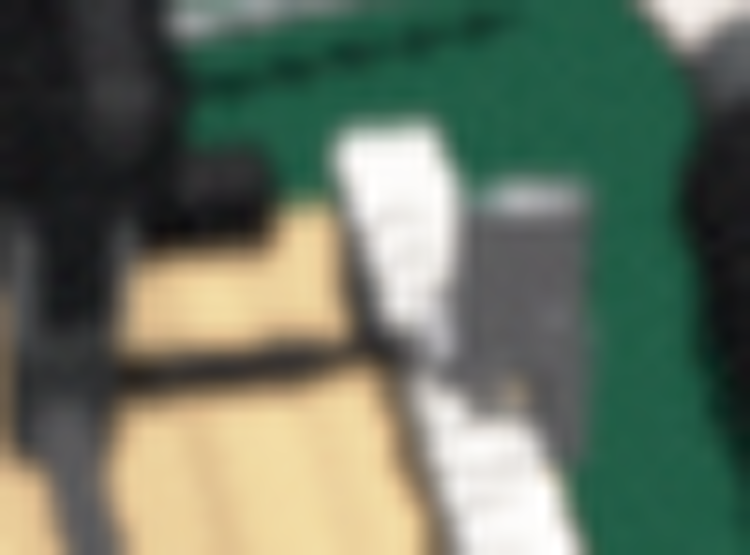

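The pointer ends at (400,350), and its line carried on meets the blade at about (530,338). The flag's equivalent height there is about 330, so the pointer is roughly 2 mm short. I'll add 1 mm and hold for more than 2 s.

```bash
Z='0 1 0 0 0 0'; python3 nudge.py '0 1 0 0 0 0; 0 1 0 0 0 0; 0 1 0 0 0 0; 0 1 0 0 0 0; 0 1 0 0 0 0; 0 1 0 0 0 0; 0 1 0 0 0 0; 0 1 0 0 0 0' >/dev/null
python3 nudge.py '0 0 0 0 0 0; 0 0 0 0 0 0; 0 0 0 0 0 0; 0 0 0 0 0 0; 0 0 0 0 0 0; 0 0 0 0 0 0; 0 0 0 0 0 0; 0 0 0 0 0 0' >/dev/null
python3 nudge.py '0 0 0 0 0 0; 0 0 0 0 0 0; 0 0 0 0 0 0; 0 0 0 0 0 0; 0 0 0 0 0 0; 0 0 0 0 0 0; 0 0 0 0 0 0; 0 0 0 0 0 0'
python3 nudge.py '0 -6 0 0 0 0; 0 -12 0 0 0 0; 0 -18 0 0 0 0; 0 -24 0 0 0 0; 0 -30 0 0 0 0; 0 -36 0 0 0 0; 0 -42 0 0 0 0; 0 -48 0 0 0 0' >/dev/null
python3 nudge.py '0 -6 0 0 0 0; 0 -12 0 0 0 0; 0 -18 0 0 0 0; 0 -23 0 0 0 0; 0 -27 0 0 0 0; 0 -27 0 0 0 0; 0 -27 0 0 0 0'
```

```text
clock: 8.2
tcp_pos: [541.7, -50.8, 78.5]
eef_rot: [[-0.999, 0.037, 0.002], [0.037, 0.999, -0.003], [-0.002, -0.002, -1.0]]
ft_force: [-0.5, -9.0, 5.3]
grip_width: 16.8
grasp_force: 59.2
clock: 9.7
tcp_pos: [538.9, -124.2, 78.5]
eef_rot: [[-0.999, 0.036, 0.002], [0.036, 0.999, -0.001], [-0.002, -0.001, -1.0]]
ft_force: [-1.0, -2.7, 7.3]
grip_width: 16.8
grasp_force: 59.5
```

```bash
python3 nudge.py '0 -2 0 0 0 0; 0 -4 0 0 0 0; 0 -6 0 0 0 0; 0 -7 0 0 0 0; 0 -8 0 0 0 0; 0 -8 0 0 0 0; 0 -8 0 0 0 0'
```

```text
clock: 10.4
tcp_pos: [538.6, -130.2, 78.5]
eef_rot: [[-0.999, 0.034, 0.001], [0.034, 0.999, 0.001], [-0.001, 0.001, -1.0]]
ft_force: [-2.9, 3.4, 8.7]
grip_width: 16.8
grasp_force: 59.8
```

The bar is back on its home stop, so I'll release and lift.

```bash
python3 nudge.py '0 0 0 0 0 0; 0 0 0 0 0 0; 0 0 0 0 0 0; 0 0 0 0 0 0; 0 0 0 0 0 0; 0 0 0 0 0 0' 60; python3 nudge.py '0 0 -15 0 0 0; 0 0 -40 0 0 0; 0 0 -70 0 0 0; 0 0 -100 0 0 0; 0 40 -120 0 0 0; 0 80 -120 0 0 0; 0 120 -120 0 0 0; 0 120 -120 0 0 0'
python3 - <<'E'
from h import *
c=shot("side","pics/side5.png")
cv2.imwrite("pics/c5.png",cv2.resize(c["image"][140:300,260:460,::-1],None,fx=3,fy=3,interpolation=cv2.INTER_CUBIC))
E
```

```text
clock: 11.0
tcp_pos: [538.0, -131.1, 77.3]
eef_rot: [[-0.999, 0.035, -0.0], [0.035, 0.999, -0.0], [0.0, -0.0, -1.0]]
ft_force: [-0.4, -1.0, 0.0]
grip_width: 60.3
grasp_force: 0.0
clock: 11.8
tcp_pos: [542.5, -4.7, 198.4]
eef_rot: [[-1.0, 0.027, 0.001], [0.027, 1.0, 0.002], [-0.001, 0.002, -1.0]]
ft_force: [0.4, 0.9, -0.0]
grip_width: 59.4
grasp_force: 0.0
```

View pics/c5.png

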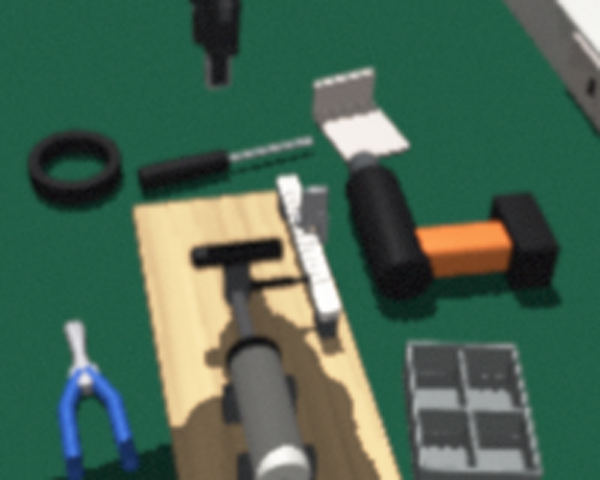

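The bar is back home at (237,250), the flag is unmoved at (313,210), the bystanders are where they were, and the gripper is clear.

```bash
python3 -c "
from cell import r, vision
print(r.sign_off())"
```

```text
the job is handed in; nothing more can be done
None
```

I held the pointer within about 2 mm of the flag (side-camera estimate) for over 2 s, eased the bar back home and let go, and handed the job in at about 12 s; the sign-off gave no verdict.

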